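# Change over to the blue pipette

## Robot

A 6-joint arm with a two-finger parallel gripper is mounted at the origin on a cart in front of the work surface, level with it; the furniture and walls round the work are solid. World frame = base frame: x ahead of the robot, y to its left, z up, the work surface at z = 0. Lengths are in mm, angles in degrees, forces in N, time in s.
With the tool pointing down it reaches from about 350 to 925 mm from the base axis. Payload 6.4 kg.
Tool frame: the origin (TCP) lies at the very end of the fingers, on their centre line; the grasp point (between the pads) lies 19 mm behind it; z points along the fingers, y is the line along which they close (so a half turn about z gives the same grasp; the last joint's range is limited). The gripper opens to 85 mm and grips with 20 to 120 N. Pads are 22 mm wide; open, the fingers measure 114 mm over their backs; the gripper's body (76 mm by 85 mm) begins 54 mm behind the grasp point. The pads swing forward as they close: fully open they stand 13 mm farther back than shut.
Start: joints at [-75.235, 14.043, 89.255, -0, 76.702, -9.975], TCP at [272.035, -590.348, 231.29] pointing down, gripper open.
Joint ranges: [-179.41, 179.41], [-58.25, 129.5], [7.25, 145.43], [-54.29, 234.29], [11.92, 165.04], [-157.13, 157.13]. Speed limits (degrees/s): [147.25, 147.25, 180, 180, 180, 180].

## Interface

Orientations are given as a 3x3 rotation matrix whose columns are the frame's x, y, z axes.
In Python, from plant import arm gives the robot as it stands. The module is installed in compiled form; this text tells all that it offers.
- The arm moves only by the shell command python3 -m pendant 'ROWS'. ROWS is JSON, a list that holds one entry, the list of rows, each a list of 5 numbers: the closure, from 0 (fully open) to 1 (shut), then the shift along the tool's x, y, z in cm, then the turn about the tool's z in degrees. In form: [[[gripper, tx, ty, tz, roll], ...]]. A call has 1 to 12 rows; each row is the pose to reach, as a shift and turn from the pose commanded when the call began, along the tool's axes at that moment; what a row does not reach only later rows make up. A row lasts 1/10 s, in which the tool goes at most 50 mm and 8.59 degrees, less where a joint would pass 70% of its speed; a pose out of reach is approached as far as the arm can. A call with a gripper value outside its range is refused whole. The fingers move at their own pace and stop on an object; the grip force is fixed at half the most. Time passes only in rows, so rows that repeat a pose let the fingers close. It gives the time, the measured TCP pose, the force, the opening and the grip force at its end, in the units of the state.
- arm.get_state(): the state, without advancing time (a new reading comes with each control period).
- arm.capture(name): name is "scene" or "top"; returns the picture (400x640x3 uint8, blue, green, red); there is no depth.
- arm.camera_model(name): a dict with "intrinsics" (3x3 intrinsics, pixels), "position" and "attitude" of the camera in the world. Camera axes: x right, y down, z forward; pixel columns grow to the right and rows downward; lengths in mm; the calibration is good to about 2 mm. A picture is of the moment at which its call begins. camera_model takes no time and is no camera call.
- arm.sign_off(): hands the job in; it is judged then, once.
Trained networks look in the newest picture that a camera, given by its name, has taken for a name from the list of things; names that differ only in an ending like _2 or _b are one class to them, and where a whole thing is asked for, a point or a joint stands for the part that bears it (a point fixed in the world has none). Each returns a list of dicts, best first, with "conf" (0 to 1); they miss things now and then, are a little off and sometimes report something else, mostly with a low value. They report only what shows in the picture. A call takes as long as a camera call. They do not tell look-alikes from the thing itself.
- arm.search_frame(camera, name): "xy" ([column, row] in pixels, amid what is visible of it).
- arm.tip_of(camera, name): "xy" ([column, row] in pixels: a listed point, or the origin of a listed thing).
The state is a dict: "clock": time; "joint_pos": joint angles; "qd": joint speeds; "joint_efforts": joint torques, N m; "ee_pos": TCP position; "ee_rot": TCP orientation; "force": force on the tool from outside, world axes, zero at the start; "torque": the same for the moment, N m; "width": finger opening in mm; "gripper_force": force on a finger pad.
Only numpy, scipy, OpenCV 4.12 (cv2) and the standard library are available. Lean on these libraries where they do the work, as an engineer would, in place of code of your own. Each camera call takes 0.05 s, during which the arm holds its last target. There are 200 camera calls.

## Task

Change the bench over from the yellow tips to the blue pipette with light fingertip pushes only: grip and lift nothing. Push the open lid of the yellow tip box over and press it fully shut so the tips stay clean; and on the nearer of the two revolving pipette stands, the left one, gently push one of the arms or hanging pipettes round until the pipette with the blue button hangs straight in front of the column, towards the front edge of the bench on your side. Do not shove the box away or whirl the head; leave everything else where it is and finish clear of everything, with the head at rest.

Things in the scene. Friction and masses are not known exactly. Their poses are not given: they have to be found in the camera images.
- stand: The nearer, left one of two revolving pipette stands, fixed to the bench: pale round foot 193 mm across, up to 28 mm high, column 54 mm thick, and on it a revolving head with six forks and a blue top. Origin: centre of the foot's underside, on the turning axis. Its x is parallel to world x (away from the robot), y to the left, z up; the front edge of the bench lies towards -x.
- stand_axis (a point): Point on the turning axis, 300 mm above the bench. The head's six forks, 60 deg apart, lie at z = 0.296 to 0.309; their two prongs reach 88 mm from the axis. An empty fork is 35 mm wide at its mouth and free inwards to 50 mm from the axis; between forks the arms are closed to about 79 mm. The hub above is 80 mm across up to z = 0.383, its blue top as wide up to z = 0.406.
- stand_head (a joint): Turn of the head about the vertical axis, rad, counter-clockwise from above positive, no end stop. The blue pipette is straight in front at 0.785 (and at 0.785 plus or minus whole turns, 7.069). The bearing has light friction (about 1 N at the arm tips) and the head stops within a few degrees when it is let go.
- blue_pipette (a point): The pipette with the blue button, upright in a fork (lower end 103 mm, button's top 360 mm above the bench). The point lies 74 mm from the axis in its widest part, the collar: z = 0.309 to 0.328, 44 mm wide across the arm, reaching 11 mm outside and 27 mm inside of the point. The handle below, down to z = 0.203, is 30 mm wide.
- black_pipette (a point): The pipette with the black button, same shape and same point as on the blue one, 60 deg clockwise from the blue one, seen from above. The pipettes sit firmly in their forks. Counter-clockwise from blue: 60 deg empty fork, 120 deg yellow button, 180 deg grey button, 240 deg empty fork, 300 deg black. A fingertip of up to 30 mm goes into an empty fork and can take the head round by it.
- tip_box_centre (a point): Loose box of yellow pipette tips, dark blue base 81 x 118 x 54 mm, 0.5 kg, standing on the bench within 0.35 rad of square, hinge away from the robot. The point is the middle of the base, 25 mm above the bench; its x axis points from the front to the hinged back, y along the long side, z up. The hinge line runs along y, 41 mm towards +x and 52 mm above the bench.
- yellow_tips_lid (a joint): Clear lid of the yellow tip box, rad: 0 shut; starts near 1.9, leaning back past upright. A shallow cover, 80 mm from hinge to front edge, 118 mm wide, 33 mm deep. Pushed from behind it swings over to the front; push slowly, or the box slides. Its hinge is stiff: the lid stays about where it is left or sinks slowly, so press it down (a few N) until fully shut. Shut, its top is 84 mm above the bench.
- lid_edge (a point): Middle of the outer front edge of the lid. While the lid is open this is its highest and rearmost part, 114 to 122 mm above the bench and 52 to 62 mm behind the hinge line.
- plate: Bystander: loose 96-well plate with a silver foil seal, 86 x 127 x 18 mm, lying on the bench. Origin at the centre of its underside.
- timer: Bystander: loose pale grey lab timer lying on its back, 70 x 64 x 19 mm. Origin at the centre of its underside.
- media: Bystander: loose clear media bottle with a blue cap, 70 mm across, 139 mm tall. Origin at the centre of its underside.
There are look-alikes about, which are no part of the job. Leave any green look-alike of the part that bears tip_box_centre alone.

How it is judged (in metres and radians):
At the end, for the whole second after the job is handed in: The blue pipette hangs in front of the column within 19 mm sideways (15 degrees) of straight to the front edge, the head at rest; the lid of the yellow tip box is shut (below 0.08 rad), and the box is level and within 70 mm of where it stood (x of blue_pipette in the frame of stand below -0.05 m and y of blue_pipette in the frame of stand between -0.019 and 0.019 m and velocity of joint stand_head between -0.05 and 0.05 rad/s and value of joint yellow_tips_lid below 0.08 rad and angle between tip_box_centre's own z axis and vertical below 0.1 rad and distance of tip_box_centre from where it was at the start of the episode below 0.07 m); the robot touches nothing.
It fails at once if the tip box is lifted or tipped (25 mm up, or 0.35 rad) (height (world z) of tip_box_centre above 0.05 m or angle between tip_box_centre's own z axis and vertical above 0.35 rad).
It fails at once if the fingers grip or press the pipette stand or its pipettes with more than 30 N (contact force between the fingers and stand above 30 N).
It fails at once if the head is whirled round faster than 4 rad/s (velocity of joint stand_head above 4 rad/s or velocity of joint stand_head below -4 rad/s).
It fails at once if the plate, timer or bottle is moved by more than 30 mm (distance of any of plate, timer, media from where it was at the start of the episode above 0.03 m).
It also fails if it takes over 72 s, if anything falls off the work surface, if the arm or the gripper's body presses on something with over 40 N, if the wrist force passes 120 N, or if a joint passes its speed limit or range.

## Working session

There is one attempt and no reset: what is moved stays moved. The work goes in short steps, Python scripts to look and compute and a shell command to move; the robot and the scene stay as the last step left them, time stands still between calls to the robot, and variables do not carry over. Pictures are saved under pics/ and viewed, at most 10 in all, crops included, and the job is handed in when it is done.

```bash
mkdir -p pics; cat > h.py <<'E'
import numpy as np, cv2
from plant import arm
def ray(cam,uv):
    m=arm.camera_model(cam);K=np.array(m["intrinsics"]);R=np.array(m["attitude"])
    return np.array(m["position"]),R@np.linalg.solve(K,[uv[0],uv[1],1.])
def atz(cam,uv,z):
    p,d=ray(cam,uv);return p+d*(z-p[2])/d[2]
def proj(cam,P):
    m=arm.camera_model(cam);K=np.array(m["intrinsics"]);R=np.array(m["attitude"])
    c=K@(R.T@(np.array(P,float)-np.array(m["position"])));return c[:2]/c[2]
def tri(uvs,utop):
    p1,d1=ray("scene",uvs);p2,d2=ray("top",utop)
    A=np.c_[d1,-d2];s=np.linalg.lstsq(A,p2-p1,rcond=None)[0]
    a=p1+s[0]*d1;b=p2+s[1]*d2;return (a+b)/2,np.linalg.norm(a-b)
E
python3 - <<'E'
from h import *
np.set_printoptions(precision=1,suppress=True)
for c in("scene","top"):
    cv2.imwrite(f"pics/{c}0.png",arm.capture(c))
    m=arm.camera_model(c);print(c,np.array(m["position"]),np.array(m["attitude"]).round(2).tolist())
    for n in("stand_axis","blue_pipette","black_pipette","tip_box_centre","lid_edge","stand","plate","timer","media"):
        print(n,[(np.round(r["xy"]).tolist(),round(r["conf"],2)) for r in arm.tip_of(c,n)])
s=arm.get_state();print(np.array(s["ee_rot"]),s["width"],s["force"],s["clock"])
E
```

```text
scene [ -366.4 -1168.2   855.3] [[0.74, -0.32, 0.59], [-0.67, -0.33, 0.67], [-0.02, -0.89, -0.45]]
stand_axis [([258.0, 138.0], 0.78), ([376.0, 268.0], 0.65)]
blue_pipette []
black_pipette [([260.0, 139.0], 0.76)]
tip_box_centre [([327.0, 251.0], 0.94), ([420.0, 327.0], 0.88)]
lid_edge [([427.0, 321.0], 0.54)]
stand [([266.0, 199.0], 0.56)]
plate [([306.0, 229.0], 0.63)]
timer [([271.0, 246.0], 0.48)]
media [([376.0, 267.0], 0.72)]
top [-871.6 -168.5 1953.9] [[-0.04, -0.79, 0.61], [-1.0, 0.04, -0.02], [-0.01, -0.61, -0.79]]
stand_axis [([219.0, 176.0], 0.6)]
blue_pipette [([233.0, 169.0], 0.54)]
black_pipette [([235.0, 183.0], 0.61), ([221.0, 180.0], 0.26)]
tip_box_centre [([346.0, 233.0], 0.58)]
lid_edge [([344.0, 202.0], 0.63), ([458.0, 236.0], 0.55)]
stand [([231.0, 223.0], 0.7)]
plate [([306.0, 225.0], 0.48)]
timer [([307.0, 257.0], 0.58)]
media [([376.0, 220.0], 0.44)]
[[ 0.9  0.4 -0. ]
 [ 0.4 -0.9  0. ]
 [-0.  -0.  -1. ]] 85.52953066070042 [-0.6  0.   0.9] 1.0
```

View pics/scene0.png

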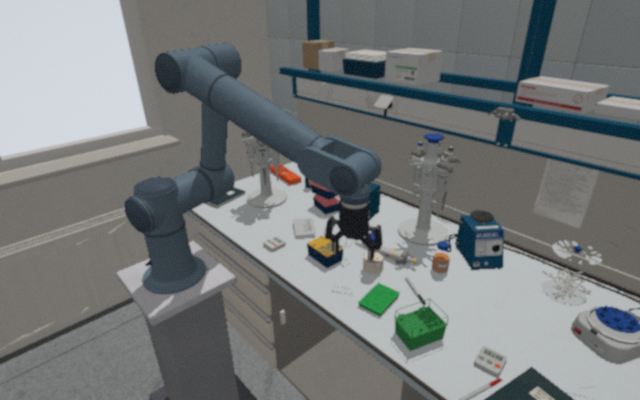

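View pics/top0.png

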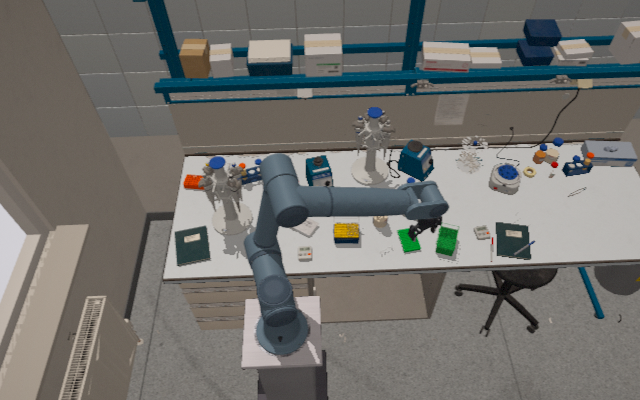

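Candidates: tip box with yellow tips at top (346,233) / scene (327,251). The green look-alike is at top (447,241) / scene (420,327), so I leave that. Left stand at top (231,220) / scene (266,199); the other stand is at top (370,170) / scene (428,235). I choose the yellow box and the left stand, and check them in a crop.

```bash
python3 - <<'E'
from h import *
np.set_printoptions(precision=1,suppress=True)
a=cv2.imread("pics/top0.png");b=cv2.imread("pics/scene0.png")
f=lambda im,x,y,w,h,k:cv2.resize(im[y:y+h,x:x+w],None,fx=k,fy=k,interpolation=cv2.INTER_CUBIC)
A=f(a,175,145,100,100,4);B=f(a,290,190,100,75,4);C=f(b,215,120,100,100,4);D=f(b,285,215,100,75,4)
cv2.imwrite("pics/crop0.png",cv2.resize(np.vstack([np.hstack([A,C])[:,:],np.hstack([B,D])])[:, :],(640,560)))
print("foot axis z0 from top", atz("top",(231,221),0), "scene",atz("scene",(266,198),0))
print("tipc tri",tri((327,251),(346,233)), atz("top",(346,233),25), atz("scene",(327,251),25))
for n,t,s in(("plate",(306,225),(306,229)),("timer",(306,254),(274,244)),("media",(381,220),(374,262))): print(n,atz("top",t,10),atz("scene",s,10))
E
```

```text
foot axis z0 from top [563.5 247.8   0. ] scene [575.9 253.2   0. ]
tipc tri (array([ 453.5, -297. ,   24.9]), np.float64(5.387729682953538)) [ 450.2 -296.3   25. ] [ 457.  -296.1   25. ]
plate [ 515.4 -111.2   10. ] [ 517.9 -107.6   10. ]
timer [ 354.  -108.5   10. ] [ 356.7 -105.2   10. ]
media [ 527.3 -468.6   10. ] [ 545.7 -445.3   10. ]
```

View pics/crop0.png

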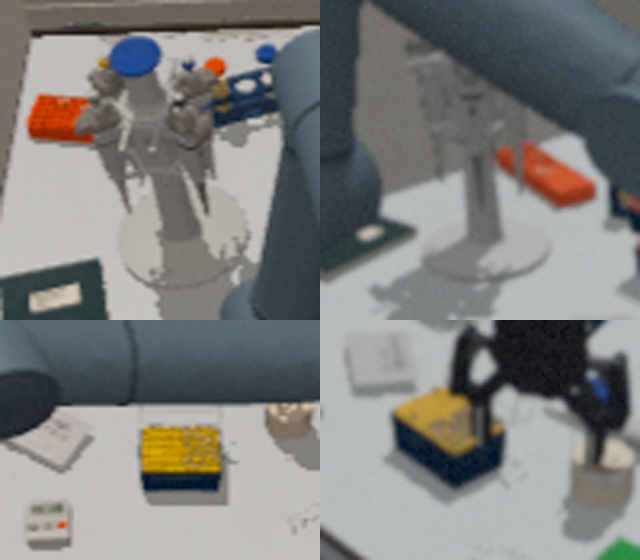

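The crop confirms both choices. The left stand has its blue top at top (217,163), and empty forks at the front and back. A blue dot shows on the right-back pipette, near top (234,165), and a black one on the right-front. The yellow-tip box at top (346,232) has its clear lid open to the back. Next I measure the head angle and the box yaw.

```bash
python3 - <<'E'
from h import *
np.set_printoptions(precision=1,suppress=True)
a=cv2.imread("pics/top0.png");hsv=cv2.cvtColor(a,cv2.COLOR_BGR2HSV)
m=cv2.inRange(hsv[150:180,205:232],(100,150,60),(130,255,255));ys,xs=np.nonzero(m);c=(xs.mean()+205,ys.mean()+150)
ax=atz("top",c,406);print("axis from blue top",c,len(xs),ax)
for n,p in(("blue",(233,169)),("black",(235,183))):
    q=atz("top",p,318);d=q-ax;print(n,q,np.hypot(*d[:2]),np.degrees(np.arctan2(d[1],d[0])))
for (x0,y0,w,h) in((195,155,60,60),(320,215,45,35)):pass
k=9;im=cv2.resize(a[150:206,190:256],None,fx=k,fy=k,interpolation=cv2.INTER_CUBIC)
for deg in range(0,360,30):
    for r,z,col in((74,318,(0,0,255)),(74,360,(0,255,0))):
        P=ax+[r*np.cos(np.radians(deg)),r*np.sin(np.radians(deg)),0];P[2]=z;u=proj("top",P)
        cv2.circle(im,(int((u[0]-190+.5)*k),int((u[1]-150+.5)*k)),2,col,-1)
cv2.imwrite("pics/head0.png",im)
# box: yellow tips top
m=cv2.inRange(hsv[215:250,325:370],(18,120,100),(35,255,255));ys,xs=np.nonzero(m)
P=np.array([atz("top",(x+325,y+215),54)[:2] for x,y in zip(xs,ys)],np.float32);print("tips rect",cv2.minAreaRect(P))
b=cv2.imread("pics/scene0.png");hb=cv2.cvtColor(b,cv2.COLOR_BGR2HSV)
m=cv2.inRange(hb[230:275,300:350],(18,120,100),(35,255,255));ys,xs=np.nonzero(m)
P=np.array([atz("scene",(x+300,y+230),54)[:2] for x,y in zip(xs,ys)],np.float32);print("scene",cv2.minAreaRect(P))
E
```

```text
axis from blue top (np.float64(216.7872340425532), np.float64(162.4822695035461)) 141 [570.1 242.7 406. ]
blue [609.9 191.9 318. ] 64.50940352089127 -51.824388563396084
black [529.5 177.7 318. ] 76.56335091179633 -122.0102345732831
tips rect ((447.35986328125, -295.4090576171875), (110.16399383544922, 78.21107482910156), 87.21124267578125)
scene ((445.3016357421875, -297.49017333984375), (110.40055847167969, 80.90779876708984), 86.80345153808594)
```

View pics/head0.png

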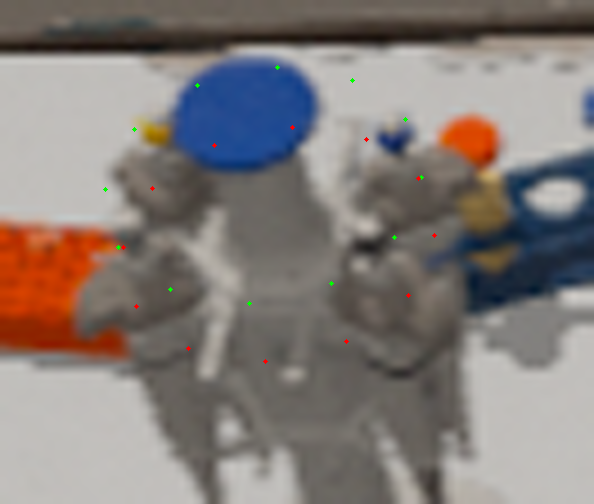

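```bash
cat >> h.py <<'E'
def rel(P,yaw,s=None):
    s=s or arm.get_state();R=np.array(s["ee_rot"]);p=np.array(s["ee_pos"])
    t=R.T@(np.array(P,float)-p)/10
    y0=np.degrees(np.arctan2(R[1,1],R[0,1]));r=-((yaw-y0+180)%360-180)
    return [round(float(v),1) for v in t]+[round(float(r),1)]
E
python3 - <<'E'
from h import *
np.set_printoptions(precision=1,suppress=True)
ax=np.array([570.5,244])
for n,p in(("blue",(394,130)),("black",(365,238)),("yellow",(157,128))):
    q=atz("top",(190+p[0]/9-.5,150+p[1]/9-.5),360)[:2]-ax;print(n,np.hypot(*q),np.degrees(np.arctan2(q[1],q[0])))
q=[atz("top",(190+x/9-.5,150+y/9-.5),309)[:2]-ax for x,y in((215,345),(293,372))];print(q)
print(rel((570,55,330),90), np.linalg.norm(np.array(atz("top",(381,222),0))))
E
```

```text
blue 67.63997224800035 -63.31179065362966
black 63.67567136561736 -125.6380616486402
yellow 64.29210989188802 54.525612615892385
[array([-55.7,  25.6]), array([-74.1, -12.6])]
[54.1, -46.1, -9.9, -155.3] 702.1887764232832
```

```bash
python3 -m pendant '[[[0,0,0,-5,0],[0,2,-2,-9.9,-6],[0,6,-5,-9.9,-14],[0,10,-9,-9.9,-22],[0,14,-12.5,-9.9,-30],[0,18,-16,-9.9,-38],[0,22,-19.5,-9.9,-46],[0,26,-23,-9.9,-54],[0,30,-26.5,-9.9,-62],[0,34,-30,-9.9,-70],[0,37,-33,-9.9,-78],[0,40,-35.5,-9.9,-86]]]'; python3 -c "
from h import *
print(rel((553,50,330),85))"
```

```text
clock: 2.2
ee_pos: [482.8, -108.0, 330.7]
ee_rot: [[-0.359, 0.933, 0.001], [0.933, 0.359, -0.0], [-0.001, 0.001, -1.0]]
force: [1.6, -0.3, 0.3]
width: 85.4
gripper_force: 0.0
[12.2, 12.2, 0.1, -63.9]
```

```bash
python3 -m pendant '[[[0,3,3,0,-8],[0,6,6,0,-16],[0,9,9,0,-24],[0,12.2,12.2,0,-32],[0,12.2,12.2,0,-40],[0,12.2,12.2,0,-48],[0,12.2,12.2,0,-56],[0,12.2,12.2,0,-63.9],[0,12.2,12.2,0,-63.9]]]'; python3 - <<'E'
from h import *
cv2.imwrite("pics/t1.png",cv2.resize(arm.capture("top")[140:240,180:300],None,fx=5,fy=5,interpolation=cv2.INTER_CUBIC))
s=arm.get_state();print(s["joint_pos"])
a=np.radians(-94.6)
for r in(165,126):print(rel((570.5+r*np.cos(a),244+r*np.sin(a),300),85.4))
E
```

```text
clock: 3.1
ee_pos: [553.4, 47.4, 330.3]
ee_rot: [[-0.996, 0.094, 0.0], [0.094, 0.996, 0.0], [-0.0, 0.0, -1.0]]
force: [-0.1, 0.8, 0.8]
width: 85.4
gripper_force: 0.0
[-6.81205469e+00 -2.51921909e+00  9.67879884e+01 -1.23230836e-03
  8.57279534e+01 -9.12960573e+01]
[-0.1, 3.2, 3.0, -0.9]
[-0.0, 7.1, 3.0, -0.9]
```

View pics/t1.png

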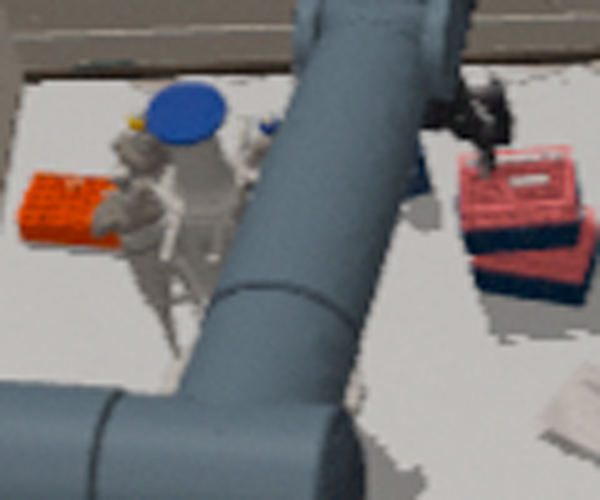

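Forearm at (270,250) in the crop hides the stand's right side. The head itself is unmoved, and the gripper is right of it at (480,110). Going in through the gap.

```bash
python3 -m pendant '[[[0,0,1.6,1.5,-0.9],[0,0,3.2,3,-0.9],[0,0,3.2,3,-0.9],[0,0,4,3,-0.9],[0,0,5,3,-0.9],[0,0,6,3,-0.9],[0,0,7,3,-0.9],[0,0,7,3,-0.9]]]'; python3 - <<'E'
from h import *
im=arm.capture("scene");cv2.imwrite("pics/s2.png",cv2.resize(im[90:220,200:360],None,fx=4,fy=4,interpolation=cv2.INTER_CUBIC))
s=arm.get_state()
for i in range(1,12):
    a=np.radians(-94.6-5*i);print(i,rel((570.5+126*np.cos(a),244+126*np.sin(a),300),np.degrees(a)+180,s))
E
```

```text
clock: 3.95
ee_pos: [560.1, 118.2, 300.6]
ee_rot: [[-0.997, 0.076, 0.001], [0.076, 0.997, 0.0], [-0.001, 0.0, -1.0]]
force: [-0.0, 0.1, -0.4]
width: 85.5
gripper_force: 0.0
1 [1.1, 0.1, 0.1, 5.2]
2 [2.2, 0.3, 0.1, 10.2]
3 [3.2, 0.5, 0.1, 15.2]
4 [4.3, 0.9, 0.1, 20.2]
5 [5.3, 1.3, 0.1, 25.2]
6 [6.3, 1.8, 0.1, 30.2]
7 [7.2, 2.4, 0.0, 35.2]
8 [8.1, 3.1, 0.0, 40.2]
9 [8.9, 3.8, 0.0, 45.2]
10 [9.6, 4.6, 0.0, 50.2]
11 [10.3, 5.5, 0.0, 55.2]
```

View pics/s2.png

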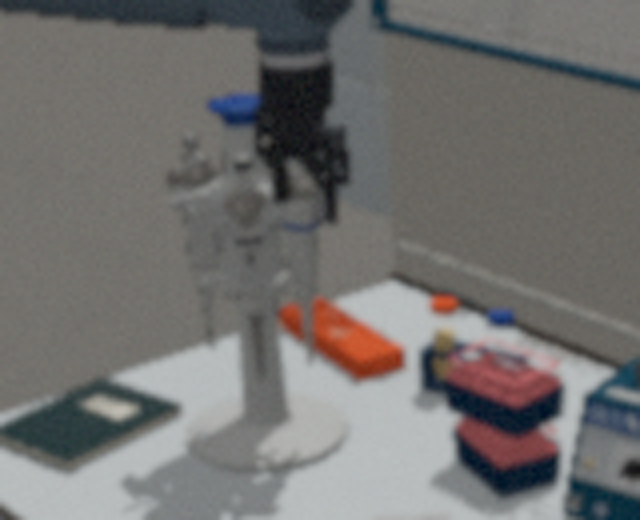

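The inner finger tip at (282,190) sits in the gap right of the black pipette (245,200), at collar height and with no contact. Pushing it round clockwise.

```bash
python3 -m pendant '[[[0,0.5,0.1,0,2.5],[0,1.1,0.1,0,5.2],[0,1.6,0.2,0,7.7],[0,2.2,0.3,0.1,10.2],[0,3.2,0.5,0.1,15.2],[0,4.3,0.9,0.1,20.2],[0,5.3,1.3,0.1,25.2],[0,6.3,1.8,0.1,30.2],[0,7.2,2.4,0,35.2],[0,8.1,3.1,0,40.2],[0,8.9,3.8,0,45.2],[0,9.6,4.6,0,50.2]]]'; python3 - <<'E'
from h import *
s=arm.get_state();p=np.array(s["ee_pos"])-[570.5,244,0];a0=np.degrees(np.arctan2(p[1],p[0]));print(np.hypot(*p[:2]),a0,s["torque"])
for i in range(1,13):
    a=np.radians(-144.6-5*i);print(i,rel((570.5+126*np.cos(a),244+126*np.sin(a),300),np.degrees(a)+180,s))
cv2.imwrite("pics/s3.png",cv2.resize(arm.capture("scene")[90:220,200:360],None,fx=4,fy=4,interpolation=cv2.INTER_CUBIC))
E
```

```text
clock: 5.2
ee_pos: [467.4, 169.8, 300.4]
ee_rot: [[-0.575, 0.818, -0.0], [0.818, 0.575, -0.001], [-0.001, -0.001, -1.0]]
force: [-0.4, -1.1, -0.5]
width: 85.5
gripper_force: 1.0
127.00995860567097 -144.2311362145112 [-0.27877033  0.06117836 -0.0786271 ]
1 [1.2, 0.1, 0.0, 4.7]
2 [2.3, 0.3, 0.0, 9.7]
3 [3.3, 0.5, 0.0, 14.7]
4 [4.4, 0.8, 0.0, 19.7]
5 [5.4, 1.3, 0.0, 24.7]
6 [6.4, 1.8, 0.0, 29.7]
7 [7.3, 2.3, 0.0, 34.7]
8 [8.2, 3.0, 0.0, 39.7]
9 [9.0, 3.7, 0.0, 44.7]
10 [9.8, 4.5, 0.0, 49.7]
11 [10.4, 5.4, 0.0, 54.7]
12 [11.0, 6.3, 0.0, 59.7]
```

View pics/s3.png

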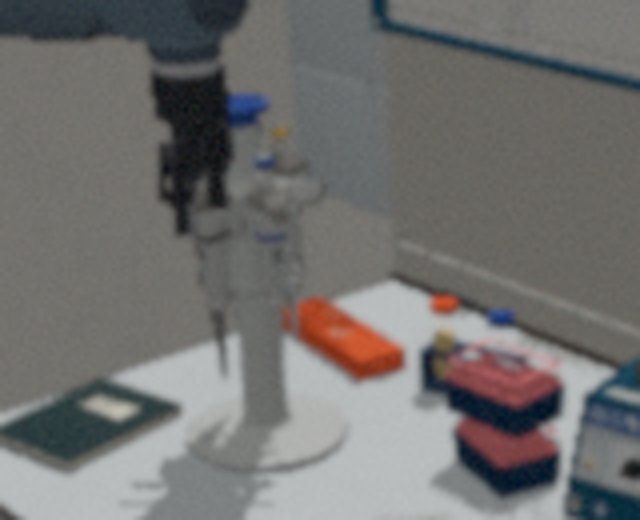

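The head turns well. The blue button is now at (264,162), right-front, with the finger behind black. Continuing.

```bash
python3 -m pendant '[[[0,1.2,0.1,0,4.7],[0,2.3,0.3,0,9.7],[0,3.3,0.5,0,14.7],[0,4.4,0.8,0,19.7],[0,5.4,1.3,0,24.7],[0,6.4,1.8,0,29.7],[0,7.3,2.3,0,34.7],[0,8.2,3,0,39.7],[0,9,3.7,0,44.7],[0,9.8,4.5,0,49.7],[0,10.1,5,0,52.2],[0,10.2,5.1,0,53]]]'; python3 - <<'E'
from h import *
s=arm.get_state();p=np.array(s["ee_pos"])-[570.5,244,0];a0=np.degrees(np.arctan2(p[1],p[0]));print(np.hypot(*p[:2]),a0)
for d in(4,8,12,16,20,24):
    a=np.radians(a0-d);print(d,rel((570.5+126*np.cos(a),244+126*np.sin(a),300),np.degrees(a)+180,s))
im=arm.capture("scene");arm.capture("top");k=6;x0,y0=230,95
for c in("scene","top"):print(c,[(np.round(r["xy"],1).tolist(),round(r["conf"],2)) for r in arm.tip_of(c,"blue_pipette")])
im=cv2.resize(im[y0:y0+90,x0:x0+100],None,fx=k,fy=k,interpolation=cv2.INTER_CUBIC)
for r,z in((74,318),(66,360)):
  for d in(-30,-15,0):
    u=proj("scene",(570.5-r*np.cos(np.radians(d)),244+r*np.sin(np.radians(d)),z));cv2.circle(im,(int((u[0]-x0+.5)*k),int((u[1]-y0+.5)*k)),3,(0,255,0) if d else (0,0,255),-1)
cv2.imwrite("pics/s4.png",im)
E
```

```text
clock: 6.45
ee_pos: [449.0, 284.0, 300.2]
ee_rot: [[0.302, 0.953, -0.005], [0.953, -0.302, 0.001], [-0.0, -0.005, -1.0]]
force: [-7.6, 2.1, 2.7]
width: 85.6
gripper_force: 3.6
127.95366229025989 161.78055590201697
4 [0.9, 0.2, 0.0, 4.7]
8 [1.7, 0.3, 0.0, 8.7]
12 [2.6, 0.5, 0.0, 12.7]
16 [3.5, 0.7, 0.0, 16.7]
20 [4.3, 1.0, 0.0, 20.7]
24 [5.1, 1.3, 0.0, 24.7]
scene [([303.5, 229.1], 0.73), ([252.3, 142.5], 0.6), ([323.8, 252.4], 0.42)]
top [([223.0, 183.5], 0.44)]
```

View pics/s4.png

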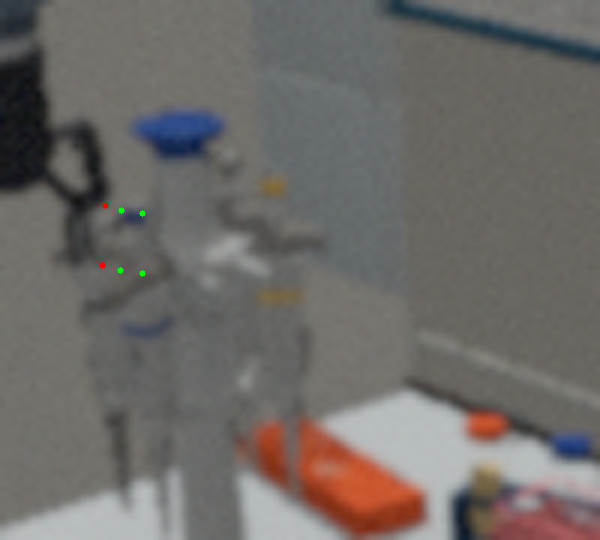

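Blue button at (133,216), about 22° short of the straight-ahead mark (105,205). There is an 8 N radial load, so the finger is riding outwards on the collar. I back off, go deeper and push on.

```bash
python3 - <<'E'
from h import *
s=arm.get_state()
for a0,r in((-190,127),(-190,118),(-194,118),(-198,118),(-202,118),(-206,118),(-210,118)):
    a=np.radians(a0);print(a0,r,rel((570.5+r*np.cos(a),244+r*np.sin(a),300),a0+180,s))
E
```

```text
-190 127 [-1.8, 0.2, 0.0, -7.5]
-190 118 [-1.7, 1.1, 0.0, -7.5]
-194 118 [-0.8, 1.0, 0.0, -3.5]
-198 118 [-0.0, 1.0, 0.0, 0.5]
-202 118 [0.8, 1.0, 0.0, 4.5]
-206 118 [1.6, 1.1, 0.0, 8.5]
-210 118 [2.4, 1.3, 0.0, 12.5]
```

```bash
python3 -m pendant '[[[0,-0.9,0,0,-4],[0,-1.8,0,0,-7.5],[0,-1.8,0.4,0,-7.5],[0,-1.7,0.9,0,-7.5]]]'; python3 -m pendant '[[[0,0.4,-0.1,0,2],[0,0.9,-0.1,0,4],[0,1.3,-0.1,0,6],[0,1.7,0,0,8],[0,2.1,0,0,10],[0,2.5,0,0,12],[0,2.9,0.1,0,14]]]'; python3 - <<'E'
from h import *
s=arm.get_state();p=np.array(s["ee_pos"])-[570.5,244,0];a0=np.degrees(np.arctan2(p[1],p[0]));print(np.hypot(*p[:2]),a0)
def ang(c,im):
    # blue button/ring: darkish blue pixels near the predicted button
    h=cv2.cvtColor(im,cv2.COLOR_BGR2HSV)
    u=proj(c,(506,254,357));x,y=int(u[0])-6,int(u[1])-6
    print(c,x,y);return h
im=arm.capture("scene");k=6;x0,y0=230,95
im=cv2.resize(im[y0:y0+90,x0:x0+100],None,fx=k,fy=k,interpolation=cv2.INTER_CUBIC)
for r,z in((74,318),(66,360)):
  for d in(-15,0,15):
    u=proj("scene",(570.5-r*np.cos(np.radians(d)),244+r*np.sin(np.radians(d)),z));cv2.circle(im,(int((u[0]-x0+.5)*k),int((u[1]-y0+.5)*k)),3,(0,255,0) if d else (0,0,255),-1)
cv2.imwrite("pics/s5.png",im)
E
```

```text
clock: 7.05
ee_pos: [454.4, 263.9, 300.6]
ee_rot: [[0.177, 0.984, 0.001], [0.984, -0.177, 0.0], [0.0, 0.001, -1.0]]
force: [0.4, 0.5, 0.4]
width: 85.4
gripper_force: 0.0
clock: 7.75
ee_pos: [460.5, 292.5, 300.2]
ee_rot: [[0.411, 0.912, -0.0], [0.912, -0.411, -0.001], [-0.001, -0.0, -1.0]]
force: [-0.9, 0.5, 0.3]
width: 85.4
gripper_force: 0.7
120.24899283848295 156.18772535030374
```

View pics/s5.png

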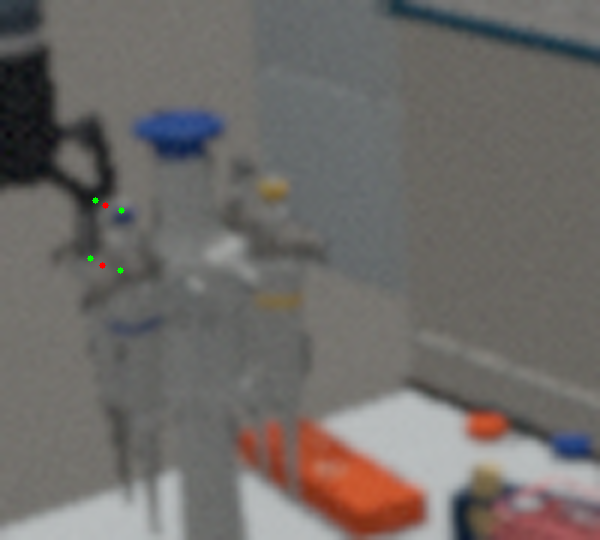

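The force is light now. Blue button at (122,213), about 15° short, so 15° more.

```bash
cat >> h.py <<'E'
def blueang(c,ax=(570.5,244)):
    h=cv2.cvtColor(arm.capture(c),cv2.COLOR_BGR2HSV);m=cv2.inRange(h,(105,70,30),(130,255,170))
    n,l,st,ct=cv2.connectedComponentsWithStats(m)
    for i in range(1,n):
        q=atz(c,ct[i],357)[:2]-ax
        if 50<np.hypot(*q)<85: print(c,"area",st[i][4],ct[i].round(1),"r",np.hypot(*q).round(1),"deg",np.degrees(np.arctan2(q[1],q[0])).round(1))
E
python3 - <<'E'
from h import *
blueang("scene");blueang("top")
s=arm.get_state()
for a0,r in((-207,119),(-211,119),(-215,119),(-219,119),(-214,119),(-214,190)):
    a=np.radians(a0);print(a0,r,rel((570.5+r*np.cos(a),244+r*np.sin(a),300),a0+180,s))
E
```

```text
scene area 6 [250.  130.5] r 68.7 deg -162.5
top area 8 [221.8 181.4] r 65.5 deg -163.4
-207 119 [0.7, 0.2, 0.0, 2.9]
-211 119 [1.5, 0.2, 0.0, 6.9]
-215 119 [2.3, 0.3, 0.0, 10.9]
-219 119 [3.1, 0.5, 0.0, 14.9]
-214 119 [2.1, 0.3, 0.0, 9.9]
-214 190 [3.3, -6.7, 0.0, 9.9]
```

```bash
python3 -m pendant '[[[0,0.4,0.1,0,1.5],[0,0.8,0.1,0,3.5],[0,1.2,0.1,0,5.5],[0,1.6,0.2,0,7.5],[0,2,0.2,0,9.5],[0,2.4,0.3,0,11.5],[0,2.8,0.4,0,13.5],[0,3.2,0.5,0,15.5],[0,3.5,0.6,0,16.9],[0,3.5,0.6,0,16.9]]]'; python3 - <<'E'
from h import *
blueang("scene");blueang("top")
s=arm.get_state();p=np.array(s["ee_pos"])-[570.5,244,0];print(np.hypot(*p[:2]),np.degrees(np.arctan2(p[1],p[0])))
for a0,r in((-216,120),(-216,150),(-216,200)):
    a=np.radians(a0);print(a0,r,rel((570.5+r*np.cos(a),244+r*np.sin(a),300),a0+180,s))
E
```

```text
clock: 8.9
ee_pos: [479.8, 322.1, 300.0]
ee_rot: [[0.657, 0.754, -0.0], [0.754, -0.657, -0.0], [-0.0, -0.0, -1.0]]
force: [-1.1, 0.3, 0.3]
width: 85.3
gripper_force: 0.4
scene area 7 [246.4 129.6] r 68.8 deg 178.6
top area 9 [216.2 182.1] r 65.8 deg 176.6
119.495992195403 139.34541816280455
-216 120 [-1.0, -0.0, 0.0, -5.0]
-216 150 [-1.2, -3.0, 0.0, -5.0]
-216 200 [-1.7, -8.0, 0.0, -5.0]
```

```bash
python3 -m pendant '[[[0,-0.5,0,0,-2.5],[0,-0.9,-0.1,0,-4],[0,-1.1,-2,0,-4],[0,-1.3,-4,0,-4],[0,-1.5,-6.5,0,-4],[0,-1.7,-9,0,-4],[1,-1.7,-9,-5,-4],[1,-1.7,-9,-10,-4]]]'; python3 - <<'E'
from h import *
blueang("scene");blueang("top")
print(rel((600,-296,250),-93),rel((500,0,420),-70))
for c in("scene","top"):print(c,[(np.round(r["xy"],1).tolist(),round(r["conf"],2)) for n in("tip_box_centre","lid_edge") for r in arm.tip_of(c,n)])
E
```

```text
clock: 9.8
ee_pos: [398.2, 368.6, 399.3]
ee_rot: [[0.601, 0.799, -0.004], [0.799, -0.601, -0.002], [-0.004, -0.002, -1.0]]
force: [1.2, 0.2, 0.0]
width: 59.1
gripper_force: 0.0
scene area 3 [247.7 129.7] r 65.9 deg -177.1
top area 7 [216.7 182.1] r 66.0 deg 178.4
[-41.5, 55.8, 15.7, 56.0] [-23.6, 30.1, -1.2, 33.0]
scene [([324.6, 251.9], 0.6), ([248.5, 136.1], 0.23), ([429.8, 323.1], 0.68), ([341.6, 216.0], 0.46)]
top [([449.0, 244.4], 0.97), ([348.7, 234.0], 0.71), ([456.8, 235.2], 0.6), ([343.2, 199.8], 0.42)]
```

```bash
python3 -m pendant '[[[1,-6,7,-1,1],[1,-10,13,-1,6],[1,-14,19,-1,12],[1,-18,25,-1,20],[1,-22,30,-1,28],[1,-26,35,-1,36],[1,-30,40,-1,44],[1,-34,45,0,50],[1,-38,50,2,56],[1,-41,55,4,56],[1,-41.5,55.8,4,56],[1,-41.5,55.8,4,56]]]'; python3 - <<'E'
from h import *
np.set_printoptions(precision=1,suppress=True)
print(tri((341.6,216),(343.2,199.8)), tri((327,251),(346,233)), atz("scene",(400,257),10), atz("top",(284,180),30))
print(atz("top",(318,172),30),rel((606,-296,250),-93))
cv2.imwrite("pics/top6.png",arm.capture("top"));cv2.imwrite("pics/scene6.png",arm.capture("scene"))
# edges: yellow rect again w/ hinge, at both cams
for c,roi in(("top",(325,215,45,35)),("scene",(300,230,50,45))):
    x,y,w,h=roi;hs=cv2.cvtColor(cv2.imread(f"pics/{c}6.png"),cv2.COLOR_BGR2HSV)[y:y+h,x:x+w]
    ys,xs=np.nonzero(cv2.inRange(hs,(18,120,100),(35,255,255)))
    print(c,cv2.minAreaRect(np.array([atz(c,(a+x,b+y),54)[:2] for a,b in zip(xs,ys)],np.float32)))
E
```

```text
clock: 11.3
ee_pos: [567.0, -206.6, 374.1]
ee_rot: [[0.999, -0.054, -0.003], [-0.054, -0.999, 0.002], [-0.003, -0.002, -1.0]]
force: [0.8, 0.5, 0.1]
width: 0.0
gripper_force: 0.0
(array([ 549.4, -285.8,  137.2]), np.float64(14.469795243068187)) (array([ 453.5, -297. ,   24.9]), np.float64(5.387729682953538)) [ 636.6 -490.2   10. ] [783.7  -6.1  30. ]
[ 828.7 -178.4   30. ] [4.4, 8.7, 12.4, -0.1]
top ((447.35986328125, -295.4090576171875), (110.16399383544922, 78.21107482910156), 87.21124267578125)
scene ((443.8976135253906, -297.4117736816406), (110.40055084228516, 78.09538269042969), 86.8034439086914)
```

```bash
python3 -m pendant '[[[1,2,4.5,0,0],[1,3.8,9.5,2,0],[1,3.8,9.5,7,0],[1,3.8,9.5,12,0],[1,3.8,9.5,16,0],[1,3.8,9.5,20,0],[1,3.8,9.5,24,0],[1,3.8,9.5,27,0],[1,3.8,9.5,27,0]]]'; python3 - <<'E'
from h import *
cv2.imwrite("pics/s7.png",cv2.resize(arm.capture("scene")[180:290,290:430],None,fx=5,fy=5,interpolation=cv2.INTER_CUBIC))
E
```

```text
clock: 12.3
ee_pos: [596.2, -298.2, 99.5]
ee_rot: [[0.999, -0.053, -0.011], [-0.053, -0.999, 0.008], [-0.011, -0.008, -1.0]]
force: [-0.4, -0.1, -1.4]
width: 0.1
gripper_force: 0.0
```

View pics/s7.png

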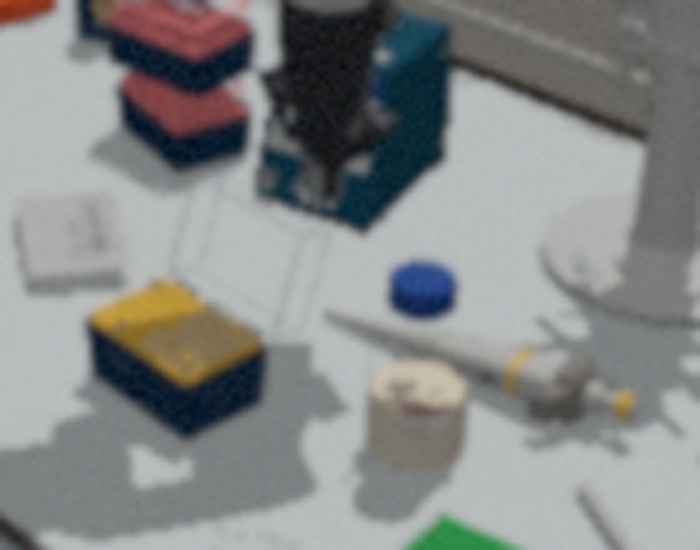

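Picture: the clear lid stands open at (250,250), its rear outer edge from (220,185) to (328,235). The closed fingertips at (320,190) are behind and level with it, and the bottle at (420,400) is clear of the path. Pushing slowly.

```bash
python3 -m pendant '[[[1,-1.2,0,0,0],[1,-2.4,0,0,0],[1,-3.5,0,0,0],[1,-3.9,0,0,0],[1,-4.3,0,0,0],[1,-4.7,0,0,0],[1,-5.1,0,0,0],[1,-5.5,0,0,0],[1,-5.9,0,0,0],[1,-6.3,0,0,0],[1,-6.6,0,0,0],[1,-6.6,0,0,0]]]'; python3 - <<'E'
from h import *
for c in("scene","top"):
    arm.capture(c);print(c,[(n,np.round(r["xy"],1).tolist(),round(r["conf"],2)) for n in("tip_box_centre","lid_edge") for r in arm.tip_of(c,n)])
E
```

```text
clock: 13.55
ee_pos: [533.6, -298.1, 106.3]
ee_rot: [[0.999, -0.054, -0.001], [-0.054, -0.999, 0.001], [-0.001, -0.001, -1.0]]
force: [0.6, -0.9, 0.2]
width: 0.1
gripper_force: 0.0
scene [('tip_box_centre', [327.8, 252.9], 0.81), ('tip_box_centre', [419.1, 325.2], 0.64), ('lid_edge', [426.7, 321.9], 0.8), ('lid_edge', [337.7, 217.9], 0.58)]
top [('tip_box_centre', [448.5, 240.3], 0.98), ('tip_box_centre', [347.2, 233.0], 0.79), ('tip_box_centre', [202.5, 179.2], 0.26), ('lid_edge', [455.1, 237.7], 0.42), ('lid_edge', [344.7, 202.8], 0.39)]
```

```bash
python3 -m pendant '[[[1,-0.4,0,-0.1,0],[1,-0.8,0,-0.2,0],[1,-1.2,0,-0.3,0],[1,-1.6,0,-0.4,0],[1,-2,0,-0.5,0],[1,-2.4,0,-0.6,0],[1,-2.8,0,-0.6,0],[1,-3.2,0,-0.7,0],[1,-3.6,0,-0.7,0],[1,-4,0,-0.8,0],[1,-4.4,0,-0.8,0],[1,-4.8,0,-0.8,0]]]'; python3 - <<'E'
from h import *
for c in("scene","top"):
    arm.capture(c);print(c,[(n,np.round(r["xy"],1).tolist(),round(r["conf"],2)) for n in("tip_box_centre","lid_edge") for r in arm.tip_of(c,n)])
E
```

```text
clock: 15.05
ee_pos: [486.0, -295.6, 114.6]
ee_rot: [[0.999, -0.053, -0.0], [-0.053, -0.999, 0.0], [-0.0, -0.0, -1.0]]
force: [-0.0, 0.4, 0.2]
width: 0.0
gripper_force: 0.2
scene [('tip_box_centre', [420.0, 324.1], 0.83), ('lid_edge', [430.0, 323.1], 0.71), ('lid_edge', [325.6, 225.7], 0.45)]
top [('tip_box_centre', [448.9, 244.4], 0.83), ('tip_box_centre', [346.6, 234.9], 0.78), ('lid_edge', [347.8, 216.7], 0.46), ('lid_edge', [457.1, 235.6], 0.41)]
```

```bash
python3 -m pendant '[[[1,-0.5,0,0.1,0],[1,-1,0,0.3,0],[1,-1.5,0,0.5,0],[1,-2,0,0.7,0],[1,-2.5,0,0.9,0],[1,-3,0,1.1,0],[1,-3.5,0,1.4,0],[1,-4,0,1.7,0],[1,-4.4,0,2,0],[1,-4.8,0,2.3,0],[1,-5.1,0,2.6,0],[1,-5.1,0,2.8,0]]]'; python3 - <<'E'
from h import *
for c in("scene","top"):
    arm.capture(c);print(c,[(n,np.round(r["xy"],1).tolist(),round(r["conf"],2)) for n in("tip_box_centre","lid_edge") for r in arm.tip_of(c,n)])
E
```

```text
clock: 16.55
ee_pos: [434.9, -292.8, 86.2]
ee_rot: [[0.999, -0.054, -0.001], [-0.054, -0.999, 0.001], [-0.001, -0.001, -1.0]]
force: [-0.5, 0.4, -0.2]
width: -0.0
gripper_force: 0.1
scene [('tip_box_centre', [323.1, 253.0], 0.81), ('tip_box_centre', [422.7, 325.4], 0.69), ('lid_edge', [314.2, 241.4], 0.5), ('lid_edge', [428.8, 321.8], 0.46)]
top [('tip_box_centre', [347.4, 233.9], 0.89), ('tip_box_centre', [447.0, 242.8], 0.69), ('lid_edge', [347.1, 230.5], 0.43), ('lid_edge', [455.8, 236.0], 0.37)]
```

Nearly shut. Now press down gently near the front edge.

```bash
python3 -m pendant '[[[1,-1,0,-0.1,0],[1,-1.5,0,0,0],[1,-1.5,0,0.2,0],[1,-1.5,0,0.3,0],[1,-1.5,0,0.4,0],[1,-1.5,0,0.4,0]]]'
```

```text
clock: 17.45
ee_pos: [420.2, -292.3, 83.4]
ee_rot: [[0.999, -0.053, -0.002], [-0.053, -0.999, 0.001], [-0.002, -0.001, -1.0]]
force: [-4.2, 2.1, 7.1]
width: -0.1
gripper_force: 3.9
```

```bash
python3 -m pendant '[[[1,0,0,0.1,0],[1,0,0,0.2,0],[1,0,0,0.3,0],[1,0,0,0.3,0]]]'; python3 -m pendant '[[[1,0,0,-0.3,0],[1,0,0,-2,0],[1,0,0,-6,0],[1,-1,0,-10,0],[1,-2,0,-14,0],[1,-4,6,-16,0],[1,-4,11,-16,0],[1,-4,16,-16,0],[1,-4,21,-16,0],[1,-4,21,-16,0]]]'; python3 - <<'E'
from h import *
np.set_printoptions(precision=1,suppress=True)
S={}
for c in("scene","top"):
    cv2.imwrite(f"pics/{c}8.png",arm.capture(c));print(c,[(n,np.round(r["xy"],1).tolist(),round(r["conf"],2)) for n in("tip_box_centre","lid_edge","plate","timer") for r in arm.tip_of(c,n)])
    blueang(c)
for z in(84,):
  for x in(407,411,415):print(x,proj("scene",(x,-294,z)),proj("top",(x,-294,z)))
E
```

```text
clock: 17.85
ee_pos: [420.1, -292.5, 82.9]
ee_rot: [[0.999, -0.052, -0.004], [-0.052, -0.999, 0.001], [-0.004, -0.001, -1.0]]
force: [-13.3, 8.7, 27.2]
width: 0.1
gripper_force: 13.5
clock: 18.85
ee_pos: [368.2, -503.9, 239.3]
ee_rot: [[0.998, -0.057, 0.0], [-0.057, -0.998, -0.001], [0.0, 0.001, -1.0]]
force: [-0.1, 0.1, 0.1]
width: -0.1
gripper_force: 0.0
scene [('tip_box_centre', [419.9, 329.2], 0.84), ('tip_box_centre', [326.3, 252.7], 0.58), ('tip_box_centre', [370.6, 268.6], 0.49), ('lid_edge', [426.1, 323.4], 0.52), ('lid_edge', [312.8, 239.1], 0.51), ('plate', [303.9, 227.4], 0.87), ('plate', [327.2, 252.7], 0.22), ('timer', [276.0, 247.5], 0.47), ('timer', [326.4, 251.3], 0.4)]
scene area 4 [247.2 129.8] r 67.8 deg -177.4
scene area 1 [270. 128.] r 55.2 deg -73.8
scene area 1 [274. 129.] r 79.4 deg -76.4
top [('tip_box_centre', [448.7, 242.7], 0.74), ('tip_box_centre', [347.8, 232.1], 0.59), ('plate', [304.9, 225.8], 0.73)]
top area 7 [216.7 182.1] r 66.0 deg 178.4
407 [316.2 242.5] [346.4 233.5]
411 [317.  242.1] [346.3 232.8]
415 [317.9 241.6] [346.3 232. ]
```

```bash
python3 -c "
from plant import arm
print(arm.sign_off())"
```

```text
the job is handed in; nothing more can be done
None
```

The job is handed in, but no verdict came back: the yellow tip box is pressed shut (tool stopped at 83 mm against 84 mm expected), the box shows no visible shift, and the blue pipette hangs within about 3° of straight in front, with the arm clear of everything.

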